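# Nest the calorimeter beakers and hold the stirrer's run plunger

## Robot

A 6-joint arm with a two-finger parallel gripper is mounted at the origin on the work surface. World frame = base frame: x ahead of the robot, y to its left, z up, the work surface at z = 0. Lengths are in m, angles in rad, forces in N, time in s.
With the tool pointing down it reaches from about 0.275 to 0.75 m from the base axis. Payload 10.2 kg.
Tool frame: the origin (TCP) lies between the finger pads; the fingertips stand tip_reach ahead of it and the grasp point (between the pads) lies 2 mm behind it (tip_reach is the distance from the TCP to the fingertips, in m); x points along the fingers, z is the direction in which the jaws open and shut, and the axes are right-handed (so a half turn about x gives the same grasp; the last joint's range is limited). The gripper opens to 88 mm and grips with 3 to 60 N. Pads are 18 mm wide; open, the fingers measure 123 mm over their backs; the gripper's body (75 mm by 187 mm) begins 45 mm behind the grasp point.
Start: joints at [1.043, 0.313, 1.498, -0, 1.331, -0.223], TCP at [0.158, 0.501, 0.256] pointing down, gripper open.
Joint ranges: [-2.94, 2.94], [-0.97, 2.17], [0.19, 2.56], [-1.23, 4.37], [0.02, 3.11], [-2.88, 2.88]. Speed limits (rad/s): [2.39, 2.39, 3.01, 3.14, 3.14, 3.14].

## Interface

Orientations are given as a 3x3 rotation matrix whose columns are the frame's x, y, z axes.
In Python, from plant import * gives the robot as it stands.
- The arm moves only by the tool send_rows, never from a script. Its argument "targets" is a list that holds one entry, the list of rows, each a list of 6 numbers: the shift along the tool's x, y, z in cm, then the turn, a rotation vector about the tool's x, y, z in degrees. A call has 1 to 8 rows; each row shifts and turns the pose as measured when the row begins, along the tool's axes as they then stand; what a row does not reach is not made up. A row lasts 1/12 s, in which the tool goes at most 41.7 mm and 7.16 degrees, less where a joint would pass 70% of its speed; a pose out of reach is approached as far as the arm can. A call is refused whole if a number of a shift passes 4.17 or a number of a turn 7.16, either way. A call with a gripper value outside its range is refused whole. "fingers" is the opening, from -1 (shut) to 1 (fully open), set as the call begins (left out, the last holds). The fingers move at their own pace and stop on an object; the grip force is fixed at half the most. Time passes only in rows, so rows that do not move let the fingers close. It gives the time, the measured TCP pose, the force and the opening at its end, in the units of the state.
- sense(): the state, without advancing time (a new reading comes with each control period).
- read_camera(name): name is "scene" or "top"; returns (picture, depth): 480x640x3 uint8, red, green, blue; 480x640 float32, m along the optical axis (not along the pixel's ray), 0 where there is no reading.
- camera_info(name): a dict with "K" (3x3 intrinsics, pixels), "rvec" (rotation vector, rad) and "tvec" (3), from world to camera coordinates, as OpenCV has them. Camera axes: x right, y down, z forward; pixel columns grow to the right and rows downward; lengths in m; the calibration is good to about 2 mm. A picture is of the moment at which its call begins. camera_info takes no time and is no camera call.
- sign_off(): hands the job in, once; it reports no verdict.
The state is a dict: "time_s": time; "q": joint angles; "dq": joint speeds; "effort": joint torques, N m; "tool_pos": TCP position; "orientation": TCP orientation; "ft_force": force on the tool from outside, world axes, zero at the start; "wrist_torque": the same for the moment, N m; "grip_width": opening from 0.0 (shut) to 1.0 (fully open).
Only numpy, scipy, OpenCV 4.12 (cv2) and the standard library are available. Lean on these libraries where they do the work, as an engineer would, in place of code of your own. Each camera call takes 0.05 s, during which the arm holds its last target. There are 200 camera calls.

## Task

Assemble the calorimeter on the stirrer: stand the medium beaker inside the wide one that is already on the stirrer plate, then stand the narrow beaker inside the medium one, each set down upright on the floor of the one around it and let go, without dropping them or disturbing the bottle, the brass weight and the screwdriver. Only when all three are nested, press the spring-loaded run plunger on the control box half-way down (12 mm of its 24 mm travel), so that the dark lower half of its stem has just gone into the collar. Finish while still holding the plunger there: do not let go of it.

Things in the scene. Friction and masses are not known exactly. Their poses are not given: they have to be found in the camera images.
- plate (a point): Centre of the round steel plate on top of the fixed stirrer (dark box 170 x 150 mm, its plate 40 mm above the bench). A low black locating ring on the plate (inner radius 44 mm, 5 mm high) surrounds the wide beaker's foot.
- wide_center (a point): The wide beaker, standing on the stirrer plate from the start: bare aluminium, open at the top, round, slightly tapered; outer diameter 88 mm at the rim and 82 mm at the foot, 50 mm high, wall 3 mm, floor 4 mm thick, 350 g. This point is on its axis half-way up (25 mm above its underside); z points up to its mouth.
- medium_center (a point): The medium beaker, loose, upright on the bench: same shape and material; outer diameter 68 mm at the rim and 63 mm at the foot, 85 mm high, wall 3 mm, floor 4 mm thick, about 160 g. This point is on its axis half-way up (42.5 mm above its underside); z points up to its mouth. Nested, it stands with its rim 39 mm above the wide beaker's rim, with about 6 mm of gap all round.
- narrow_center (a point): The narrow beaker, loose, upright on the bench: same shape and material; outer diameter 49 mm at the rim and 44 mm at the foot, 120 mm high, wall 3 mm, floor 4 mm thick, about 130 g. This point is on its axis half-way up (60 mm above its underside); z points up to its mouth. Nested, it stands with its rim 39 mm above the medium beaker's rim, with about 6 mm of gap all round.
- cap_top (a point): Centre of the top face of the run plunger's grey mushroom cap (44 mm diameter, 12 mm thick), 87 mm above the bench when released. It stands on a grey control box fixed to the bench (120 x 100 mm, 45 mm high) with a steel collar (40 mm diameter, 6 mm high); between cap and collar 24 mm of a 20 mm thick stem shows when released, upper half white, lower half black. The point moves down with the cap.
- plunger (a joint): How far the run plunger is pressed, in m: 0 released, 0.024 fully down, straight down. Spring return: about 2 N to start it, then 0.35 N per mm (about 6 N at 12 mm, 10.5 N fully down).
- bottle: Bystander, leave alone: closed white plastic bottle, 60 mm diameter, 120 mm high; origin at the centre of its underside.
- weight: Bystander, leave alone: brass weight, 44 mm diameter with a small knob, 50 mm high; origin at the centre of its underside.
- screwdriver: Bystander, leave alone: screwdriver lying on the bench, roughly across the robot's front; origin beneath its middle.

How it is judged:
By the outcome, as a careful person would: the job done as asked, in the order asked, and still so for the second after the job is handed in, while the arm keeps its last pose, push and grip.
It also fails if it takes over 72 s, if anything falls off the work surface, if the arm or the gripper's body presses on something with over 40 N, if the wrist force passes 120 N, or if a joint passes its speed limit or range.

## Working session

There is one attempt and no reset: what is moved stays moved. The work goes in short steps, Python scripts to look and compute and a tool call to move; the robot and the scene stay as the last step left them, time stands still between calls to the robot, and variables do not carry over. Pictures are saved under pics/ and viewed, about 8 in all and at most 12, crops included, and the job is handed in when it is done.

Besides the shell and the picture viewer there is one more tool, called as name(argument=value, ...), one argument or row to a line, values as JSON. send_rows: Moves the arm, as the interface text tells. Its arguments: {"type":"object","properties":{"targets":{"type":"array","items":{"type":"array","items":{"type":"array","items":{"type":"number"}}}},"fingers":{"type":"number"}},"required":["targets"]}

```bash
ls; mkdir -p pics; python3 - <<'E'
from plant import *
import cv2,numpy as np
s=sense(); print({k:np.round(v,3).tolist() for k,v in s.items()})
for n in("scene","top"):
    p,d=read_camera(n); cv2.imwrite(f"pics/{n}0.png",p[...,::-1]); np.save(f"pics/{n}0.npy",d)
    c=camera_info(n); print(n,c); R=cv2.Rodrigues(np.array(c["rvec"]))[0]; print("pos",-R.T@np.array(c["tvec"]).ravel())
E
```

```text
pics
{'time_s': 0.0, 'q': [1.043, 0.313, 1.498, -0.0, 1.331, -0.223], 'dq': [0.0, -0.0, 0.0, -0.002, 0.0, -0.0], 'effort': [0.001, -40.223, -25.226, 0.069, 0.035, -0.0], 'tool_pos': [0.157, 0.501, 0.255], 'orientation': [[-0.001, -0.954, 0.3], [-0.001, 0.3, 0.954], [-1.0, 0.0, -0.001]], 'ft_force': [-0.659, -0.128, 0.175], 'wrist_torque': [-0.001, -0.044, -0.028], 'grip_width': 0.997}
scene {'K': array([[463.58185812,   0.        , 321.347872  ],
       [  0.        , 463.58185812, 246.69411827],
       [  0.        ,   0.        ,   1.        ]]), 'rvec': array([ 1.44806446,  2.39314611, -0.63631405]), 'tvec': array([ 0.27883224, -0.38579161,  1.38047176])}
pos [1.03880277 0.22196873 1.00194988]
top {'K': array([[455.29405573,   0.        , 316.16172309],
       [  0.        , 455.29405573, 237.34669704],
       [  0.        ,   0.        ,   1.        ]]), 'rvec': array([ 2.22459065, -2.160062  ,  0.1058804 ]), 'tvec': array([-0.07021903,  0.57416465,  0.88259416])}
pos [ 0.50711769 -0.035624    0.92473281]
```

View pics/scene0.png

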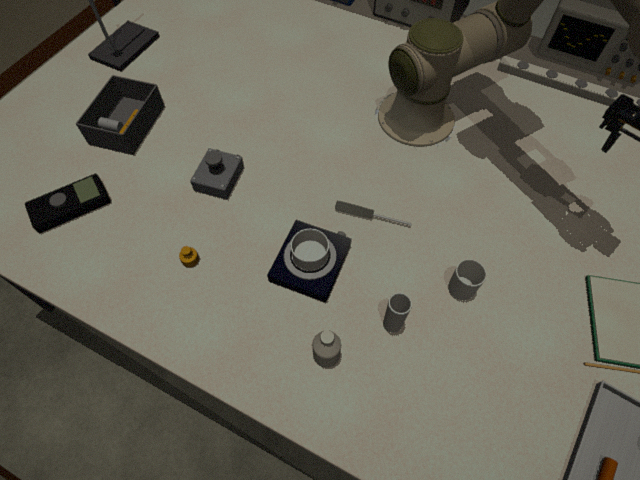

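View pics/top0.png

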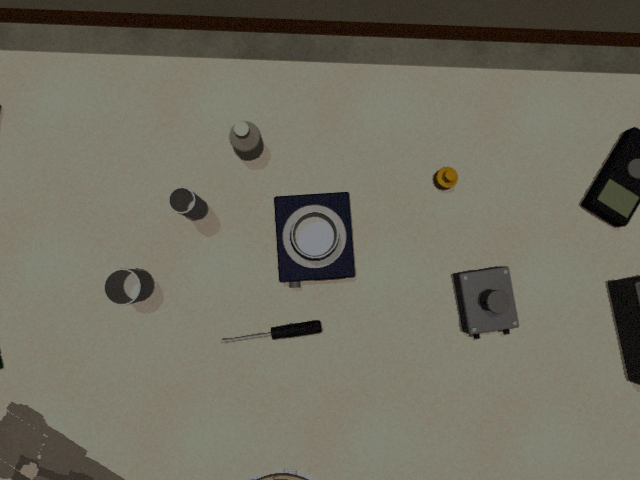

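The scene view shows the wide beaker on the stirrer (~310,250), medium (467,280), narrow (397,313), bottle (327,347), weight (189,257) and plunger (217,172). In the top view, wide is at (315,236), medium rim (123,287), narrow rim (183,201), cap (494,301) and the screwdriver (270,332).

```bash
cat > h.py <<'E'
from plant import *
import cv2,numpy as np
from scipy.optimize import least_squares
def cloud(n,d):
    c=camera_info(n);K=c["K"];R=cv2.Rodrigues(np.array(c["rvec"]))[0];t=np.array(c["tvec"]).ravel()
    v,u=np.mgrid[:480,:640]
    P=np.stack([(u-K[0,2])/K[0,0]*d,(v-K[1,2])/K[1,1]*d,d],-1)
    W=(P-t)@R; W[d<=0]=np.nan; return W
def circ(P,r=None):
    f=lambda p:np.hypot(P[:,0]-p[0],P[:,1]-p[1])-(r if r else p[2])
    m=np.median(P[:,:2],0); return least_squares(f,[*m,r or .03],loss='soft_l1',f_scale=.002).x
E
python3 - <<'E'
from h import *
guess={}
top=cloud("top",np.load("pics/top0.npy"));sc=cloud("scene",np.load("pics/scene0.npy"))
px={'wide':(315,236,.09,.0425,.06),'med':(123,287,.085,.0325,.05),'nar':(183,201,.12,.023,.045),'cap':(494,301,.087,None,.03),'bottle':(240,130,.12,None,.04),'weight':(447,178,.045,None,.03)}
cam=camera_info("top");K=cam["K"];R=cv2.Rodrigues(cam["rvec"])[0];o=-R.T@cam["tvec"]
for k,(u,v,z,r,w) in px.items():
    ray=R.T@np.array([(u-K[0,2])/K[0,0],(v-K[1,2])/K[1,1],1]);g=o+ray*(z-o[2])/ray[2]
    print(k,"ray",g.round(3))
    for n,W in(("top",top),("scene",sc)):
        P=W.reshape(-1,3);P=P[np.isfinite(P[:,0])];N=P[np.hypot(*(P[:,:2]-g[:2]).T)<w]
        zm=np.percentile(N[:,2],99) if len(N) else 0
        Q=N[abs(N[:,2]-z)<.006]
        print("  ",n,len(N),"zmax",round(zm,3),len(Q), (circ(Q,r) if r else np.r_[np.median(Q,0),np.ptp(Q[:,:2],axis=0)]).round(4) if len(Q)>5 else '', circ(Q).round(4) if len(Q)>5 else '')
P=top.reshape(-1,3)
Q=sc[200:232,330:415].reshape(-1,3);Q=Q[Q[:,2]>.008];print("screwdriver",Q.min(0),Q.max(0))
b=sc[300:420,100:250].reshape(-1,3);print("bench z",np.nanmedian(b[:,2]), np.nanmedian(top[350:400,300:450,2]))
E
```

```text
wide ray [ 0.573 -0.05   0.09 ]
   top 2950 zmax 0.09 264 [ 0.5769 -0.0494  0.0425] [ 0.5769 -0.0494  0.042 ]
   scene 1807 zmax 0.092 225 [ 0.5784 -0.0436  0.0425] [ 0.5784 -0.0436  0.042 ]
med ray [0.47  0.296 0.085]
   top 2368 zmax 0.085 233 [0.4706 0.299  0.0325] [0.4706 0.299  0.0322]
   scene 1677 zmax 0.087 193 [0.4717 0.3047 0.0325] [0.4717 0.3047 0.0322]
nar ray [0.626 0.186 0.12 ]
   top 1811 zmax 0.12 167 [0.6281 0.1893 0.023 ] [0.6281 0.1893 0.0227]
   scene 1444 zmax 0.122 149 [0.6296 0.1949 0.023 ] [0.6296 0.1949 0.0228]
cap ray [ 0.463 -0.383  0.087]
   top 956 zmax 0.089 445 [ 0.4629 -0.3909  0.086   0.0424  0.0425] [ 0.4628 -0.3906  0.0154]
   scene 467 zmax 0.09 194 [ 0.4654 -0.3853  0.0863  0.0429  0.0456] [ 0.4653 -0.385   0.0161]
bottle ray [0.758 0.091 0.12 ]
   top 1405 zmax 0.121 187 [0.7609 0.0893 0.1186 0.0278 0.0268] [0.7607 0.0891 0.0098]
   scene 1116 zmax 0.123 160 [0.7634 0.0955 0.1205 0.0269 0.0274] [0.763  0.0952 0.0101]
weight ray [ 0.699 -0.307  0.045]
   top 738 zmax 0.051 104 [ 0.7054 -0.3119  0.0488  0.0223  0.0221] [ 0.705  -0.3131  0.0085]
   scene 465 zmax 0.052 59 [ 0.7065 -0.3071  0.0491  0.0228  0.0227] [ 0.7068 -0.3072  0.0086]
screwdriver [ 0.36340338 -0.06347543  0.008054  ] [0.49392877 0.1334844  0.03639103]
bench z -0.001219366110582103 -0.0013528441420588807
```

```bash
cat >> h.py <<'E'
def go(x,y,z):
    "remaining shift in tool axes, cm"
    s=sense();R=np.array(s["orientation"]);print("shift cm",(R.T@(np.array([x,y,z])-s["tool_pos"])*100).round(2),"pos",np.round(s["tool_pos"],4),"ft",np.round(s["ft_force"],1),"w",round(s["grip_width"],3),"t",round(s["time_s"],2),"x",R[:,0].round(3),"z",R[:,2].round(3))
E
python3 -c "
import plant;print([ (n,getattr(plant,n) if not callable(getattr(plant,n)) else '') for n in dir(plant) if n[0]!='_'])
from h import *
go(.471,.302,.14)"
```

```text
[('IKError', ''), ('camera_info', ''), ('read_camera', ''), ('sense', ''), ('sign_off', ''), ('tip_reach', 0.017)]
shift cm [ 11.53 -35.87  -9.53] pos [0.1575 0.5006 0.2552] ft [ 0.3  1.6 -0.7] w 1.001 t 0.1 x [-0.001 -0.001 -1.   ] z [ 0.3    0.954 -0.001]
```

send_rows(
  targets=[
    [[0, -4, -1.05, 0, 0, 0], [0, -4, -1.05, 0, 0, 0], [0, -4, -1.05, 0, 0, 0], [0, -4, -1.05, 0, 0, 0], [0, -4, -1.05, 0, 0, 0], [0, -4, -1.05, 0, 0, 0], [0, -4, -1.05, 0, 0, 0], [0, -4, -1.05, 0, 0, 0]],
  ],
  fingers=1,
)

```text
time_s: 0.77
tool_pos: [0.4371, 0.3241, 0.2527]
orientation: [[-0.005, -0.958, 0.287], [-0.002, 0.287, 0.958], [-1.0, 0.004, -0.004]]
ft_force: [0.6, 0.6, -0.4]
grip_width: 1.001
```

send_rows(
  targets=[
    [[2, -2, -0.5, 0, 0, 0], [3, -1, -0.3, 0, 0, 0], [2.5, 0, 0, 0, 0, 0], [0, 0, 0, 0, 0, 0], [0, 0, 0, 0, 0, 0]],
  ],
)

```text
time_s: 1.18
tool_pos: [0.4714, 0.3005, 0.1743]
orientation: [[-0.004, -0.955, 0.297], [-0.003, 0.297, 0.955], [-1.0, 0.003, -0.004]]
ft_force: [-0.2, -1.0, 1.0]
grip_width: 1.004
```

```bash
python3 -c "
from h import *
go(.471,.302,.07)
for n in('scene','top'):
    p,d=read_camera(n); cv2.imwrite(f'pics/{n}1.png',cv2.resize(p[...,::-1][150:350,350:600] if n=='scene' else p[...,::-1][180:400,30:280],None,fx=3 if n=='scene' else 2,fy=3 if n=='scene' else 2)); np.save(f'pics/{n}1.npy',d)
"
```

```text
shift cm [10.43  0.05  0.17] pos [0.4714 0.3005 0.1743] ft [-0.2 -1.   1. ] w 1.004 t 1.18 x [-0.004 -0.003 -1.   ] z [ 0.297  0.955 -0.004]
```

send_rows(
  targets=[
    [[2.5, 0, 0.05, 0, 0, 0], [2.5, 0, 0.05, 0, 0, 0], [1.5, 0, 0.05, 0, 0, 0], [1, 0, 0, 0, 0, 0], [0.6, 0, 0, 0, 0, 0], [0, 0, 0, 0, 0, 0]],
  ],
)

```text
time_s: 1.78
tool_pos: [0.4741, 0.3069, 0.1013]
orientation: [[0.013, -0.957, 0.291], [0.004, 0.291, 0.957], [-1.0, -0.012, 0.008]]
ft_force: [-0.4, -0.2, 0.3]
grip_width: 1.002
```

```bash
python3 -c "
from h import *
go(.471,.302,.07)
for n in('scene','top'):
    p,d=read_camera(n); cv2.imwrite(f'pics/{n}1.png',p[...,::-1]); np.save(f'pics/{n}1.npy',d)
a=cv2.imread('pics/scene1.png')[180:340,400:560];b=cv2.imread('pics/top1.png')[200:360,50:210]
cv2.imwrite('pics/c1.png',np.hstack([cv2.resize(i,(400,400)) for i in(a,b)]))
"
```

```text
shift cm [ 3.12  0.19 -0.58] pos [0.4741 0.3069 0.1013] ft [-0.4 -0.2  0.3] w 1.002 t 1.78 x [ 0.013  0.004 -1.   ] z [0.291 0.957 0.008]
```

View pics/c1.png

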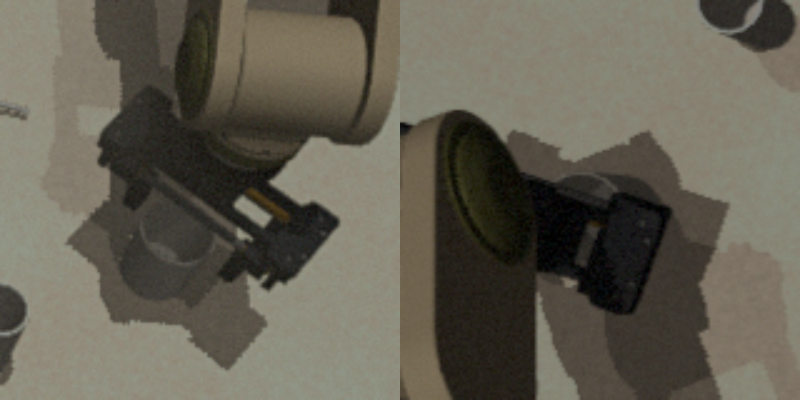

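The left crop (scene view) shows the two fingers straddling the medium rim at ~(175,235), slightly off to the +y side. The right crop (top view) shows mainly the wrist. I'll correct before descending.

send_rows(
  targets=[
    [[0, 0.2, -0.6, 0, 0.4, 0.6], [0, 0, 0, 0, 0, 0]],
  ],
)

```text
time_s: 2.05
tool_pos: [0.4712, 0.3018, 0.1042]
orientation: [[0.005, -0.957, 0.291], [0.001, 0.291, 0.957], [-1.0, -0.004, 0.003]]
ft_force: [0.6, -0.2, 0.1]
grip_width: 1.003
```

```bash
cat >> h.py <<'E'
    x=R[:,0];a=np.cross(x,[0,0,-1]);print("level deg",np.degrees(R.T@a).round(2))
E
python3 -c "
from h import *
go(.471,.302,.07)"
```

```text
shift cm [3.42 0.04 0.  ] pos [0.4712 0.3018 0.1042] ft [ 0.6 -0.2  0.1] w 1.003 t 2.05 x [ 0.005  0.001 -1.   ] z [0.291 0.957 0.003]
level deg [-0.    0.16  0.22]
```

send_rows(
  targets=[
    [[0.9, 0, 0, 0, 0.15, 0.2], [0.9, 0, 0, 0, 0, 0], [0.9, 0, 0, 0, 0, 0], [0.6, 0, 0, 0, 0, 0], [0, 0, 0, 0, 0, 0]],
  ],
)

```text
time_s: 2.47
tool_pos: [0.4718, 0.3016, 0.069]
orientation: [[0.002, -0.957, 0.292], [0.001, 0.292, 0.957], [-1.0, -0.002, 0.001]]
ft_force: [-0.0, 0.0, -0.6]
grip_width: 1.002
```

```bash
python3 -c "
from h import *
go(.471,.302,.07)"
```

```text
shift cm [-0.1   0.09  0.02] pos [0.4718 0.3016 0.069 ] ft [-0.   0.  -0.6] w 1.002 t 2.47 x [ 0.002  0.001 -1.   ] z [0.292 0.957 0.001]
level deg [-0.    0.06  0.09]
```

send_rows(
  targets=[
    [[0, 0, 0, 0, 0, 0], [0, 0, 0, 0, 0, 0], [0, 0, 0, 0, 0, 0], [0, 0, 0, 0, 0, 0], [0, 0, 0, 0, 0, 0], [0, 0, 0, 0, 0, 0]],
  ],
  fingers=-1,
)

```text
time_s: 2.97
tool_pos: [0.4716, 0.3016, 0.0684]
orientation: [[0.001, -0.957, 0.291], [0.0, 0.291, 0.957], [-1.0, -0.001, 0.0]]
ft_force: [-0.3, 0.5, -1.9]
grip_width: 0.759
```

send_rows(
  targets=[
    [[-0.5, 0, 0, 0, 0, 0], [-1.5, 0, 0, 0, 0, 0], [-2.5, 0, 0, 0, 0, 0], [-3, 0, 0, 0, 0, 0], [-2.5, 0, 0, 0, 0, 0], [-1, 0, 0, 0, 0, 0], [0, 0, 0, 0, 0, 0]],
  ],
)

```text
time_s: 3.55
tool_pos: [0.4703, 0.301, 0.1839]
orientation: [[-0.003, -0.957, 0.291], [-0.002, 0.291, 0.957], [-1.0, 0.002, -0.002]]
ft_force: [0.2, 0.2, -2.4]
grip_width: 0.764
```

```bash
python3 - <<'E'
from h import *
go(.5776,-.0465,.2)
s=sense();g=np.array(s["tool_pos"])
for n in('scene','top'):
    p,d=read_camera(n); cv2.imwrite(f'pics/{n}2.png',p[...,::-1]);np.save(f'pics/{n}2.npy',d)
    W=cloud(n,d);P=W.reshape(-1,3)
    # rim: between zmin..zmax
    for z in (g[2]+.015,):
        Q=P[(np.hypot(*(P[:,:2]-g[:2]).T)<.045)&(abs(P[:,2]-z)<.006)]
        Q=Q[np.hypot(*(Q[:,:2]-g[:2]).T)>.02]
        print(n,len(Q),circ(Q,.0325) if len(Q)>5 else '', g)
a=cv2.imread('pics/scene2.png')[150:310,400:560];b=cv2.imread('pics/top2.png')[200:360,30:190]
cv2.imwrite('pics/c2.png',np.hstack([cv2.resize(i,(400,400)) for i in(a,b)]))
E
```

```text
shift cm [ -1.59 -20.39 -30.12] pos [0.4703 0.301  0.1839] ft [ 0.2  0.2 -2.4] w 0.764 t 3.55 x [-0.003 -0.002 -1.   ] z [ 0.291  0.957 -0.002]
level deg [ 0.   -0.13 -0.14]
scene 224 [0.47011    0.30228977 0.0325    ] [0.47028678 0.3009935  0.18388448]
top 67 [0.46841417 0.29723876 0.0325    ] [0.47028678 0.3009935  0.18388448]
```

View pics/c2.png

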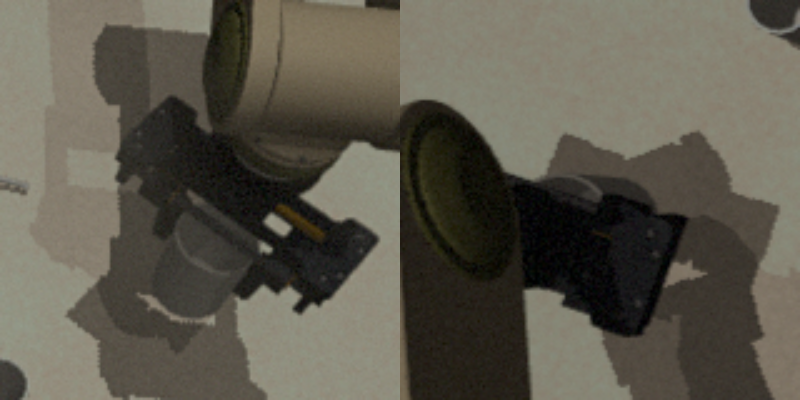

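The medium beaker is held upright between the fingers (left crop ~(195,250)), and the measured lift force fits its weight.

send_rows(
  targets=[
    [[-0.5, -0.8, -1.2, 0, -0.1, -0.1], [-0.5, -1.6, -2.4, 0, 0, 0], [-0.5, -2.2, -3.3, 0, 0, 0], [0, -2.2, -3.3, 0, 0, 0], [0, -2.2, -3.3, 0, 0, 0], [0, -2.2, -3.3, 0, 0, 0], [0, -2.2, -3.3, 0, 0, 0], [0, -2.2, -3.3, 0, 0, 0]],
  ],
)

```text
time_s: 4.32
tool_pos: [0.5478, 0.0267, 0.1856]
orientation: [[-0.023, -0.96, 0.28], [-0.002, 0.28, 0.96], [-1.0, 0.021, -0.008]]
ft_force: [0.9, 0.8, -1.4]
grip_width: 0.76
```

send_rows(
  targets=[
    [[0, -2.2, -3.2, 0, 0, 0], [0, -1.6, -2.2, 0, 0, 0], [0, -0.6, -0.8, 0, 0, 0], [0, 0, 0, 0, 0, 0], [0, 0, 0, 0, 0, 0]],
  ],
)

```text
time_s: 4.73
tool_pos: [0.5717, -0.0555, 0.1773]
orientation: [[-0.034, -0.957, 0.288], [0.001, 0.288, 0.957], [-0.999, 0.033, -0.009]]
ft_force: [-0.8, 0.6, -2.2]
grip_width: 0.758
```

```bash
python3 -c "
from h import *
go(.5787,-.0453,.185)"
```

```text
shift cm [-0.79 -0.35  1.17] pos [ 0.5717 -0.0555  0.1773] ft [-0.8  0.6 -2.2] w 0.758 t 4.73 x [-0.034  0.001 -0.999] z [ 0.288  0.957 -0.009]
level deg [ 0.   -0.51 -1.88]
```

send_rows(
  targets=[
    [[-0.8, -0.35, 1.15, 0, -0.5, -1.9], [0, 0, 0, 0, 0, 0], [0, 0, 0, 0, 0, 0]],
  ],
)

```text
time_s: 4.98
tool_pos: [0.5781, -0.0404, 0.1848]
orientation: [[0.001, -0.958, 0.285], [0.001, 0.285, 0.958], [-1.0, -0.001, 0.002]]
ft_force: [0.1, 0.0, -2.7]
grip_width: 0.76
```

```bash
python3 - <<'E'
from h import *
go(.5787,-.0453,.185)
s=sense();g=np.array(s["tool_pos"])
for n in('scene','top'):
    p,d=read_camera(n); cv2.imwrite(f'pics/{n}3.png',p[...,::-1]);np.save(f'pics/{n}3.npy',d)
    P=cloud(n,d).reshape(-1,3);r=np.hypot(*(P[:,:2]-g[:2]).T)
    for nm,z,a,b,rr in(('med',g[2]+.0165,.02,.045,.0325),('wide',.09,.036,.055,.0425)):
        Q=P[(r>a)&(r<b)&(abs(P[:,2]-z)<.006)]
        print(n,nm,len(Q),(circ(Q,rr)[:2]-g[:2]).round(4) if len(Q)>5 else '')
a=cv2.imread('pics/scene3.png')[150:310,230:390]
cv2.imwrite('pics/c3.png',cv2.resize(a,(480,480)))
E
```

```text
shift cm [-0.02 -0.19 -0.45] pos [ 0.5781 -0.0404  0.1848] ft [ 0.1  0.  -2.7] w 0.76 t 4.98 x [ 0.001  0.001 -1.   ] z [0.285 0.958 0.002]
level deg [0.   0.09 0.04]
scene med 120 [-0.0008  0.0014]
scene wide 137 [-0.0002 -0.0032]
top med 30 [-0.0017 -0.0028]
top wide 63 [-0.0007 -0.0086]
```

View pics/c3.png

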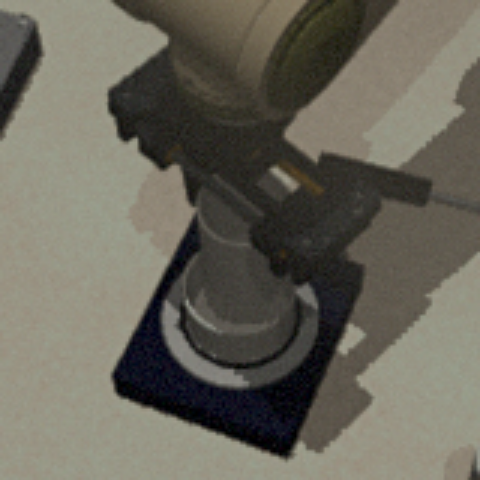

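The crop shows the medium beaker hanging above the wide one, with its foot at about (240,310), a few mm toward +y. Both cameras give the same correction.

send_rows(
  targets=[
    [[0, -0.2, -0.5, 0, 0, 0], [0.5, 0, 0, 0, 0, 0], [0.5, 0, 0, 0, 0, 0], [0.5, 0, 0, 0, 0, 0], [0, 0, 0, 0, 0, 0]],
  ],
)

```text
time_s: 5.5
tool_pos: [0.5786, -0.0457, 0.1686]
orientation: [[0.001, -0.959, 0.284], [0.001, 0.284, 0.959], [-1.0, -0.001, 0.001]]
ft_force: [0.1, -0.0, -2.7]
grip_width: 0.755
```

```bash
python3 -c "
from h import *
go(.5789,-.0456,.1125)"
```

```text
shift cm [ 5.61 -0.02  0.01] pos [ 0.5786 -0.0457  0.1686] ft [ 0.1 -0.  -2.7] w 0.755 t 5.5 x [ 0.001  0.001 -1.   ] z [0.284 0.959 0.001]
level deg [-0.    0.08  0.07]
```

send_rows(
  targets=[
    [[0.8, 0, 0, 0, 0, 0], [0.8, 0, 0, 0, 0, 0], [0.8, 0, 0, 0, 0, 0], [0.8, 0, 0, 0, 0, 0], [0.8, 0, 0, 0, 0, 0], [0.6, 0, 0, 0, 0, 0], [0.4, 0, 0, 0, 0, 0], [0, 0, 0, 0, 0, 0]],
  ],
)

```text
time_s: 6.17
tool_pos: [0.5783, -0.0457, 0.1121]
orientation: [[0.0, -0.959, 0.284], [0.002, 0.284, 0.959], [-1.0, 0.0, 0.002]]
ft_force: [-0.1, 1.2, 2.8]
grip_width: 0.757
```

send_rows(
  targets=[
    [[0.2, 0, 0, 0, 0, 0], [0, 0, 0, 0, 0, 0]],
  ],
)

```text
time_s: 6.33
tool_pos: [0.5791, -0.0457, 0.1128]
orientation: [[0.003, -0.959, 0.284], [0.001, 0.284, 0.959], [-1.0, -0.003, 0.001]]
ft_force: [-0.5, -0.7, -1.1]
grip_width: 0.76
```

```bash
python3 -c "
from h import *
go(.5789,-.0456,.1125)"
```

```text
shift cm [ 0.03  0.03 -0.  ] pos [ 0.5791 -0.0457  0.1128] ft [-0.5 -0.7 -1.1] w 0.76 t 6.33 x [ 0.003  0.001 -1.   ] z [0.284 0.959 0.001]
level deg [0.   0.08 0.15]
```

send_rows(
  targets=[
    [[0.1, 0, 0, 0, 0, 0], [0, 0, 0, 0, 0, 0]],
  ],
)

```text
time_s: 6.5
tool_pos: [0.5795, -0.0457, 0.1122]
orientation: [[0.004, -0.959, 0.284], [0.0, 0.284, 0.959], [-1.0, -0.004, 0.001]]
ft_force: [0.5, 0.5, -1.2]
grip_width: 0.758
```

send_rows(
  targets=[
    [[0, 0, 0, 0, 0, 0], [0, 0, 0, 0, 0, 0], [0, 0, 0, 0, 0, 0], [0, 0, 0, 0, 0, 0]],
  ],
  fingers=1,
)

```text
time_s: 6.83
tool_pos: [0.5797, -0.0459, 0.1122]
orientation: [[0.005, -0.959, 0.284], [-0.0, 0.284, 0.959], [-1.0, -0.005, 0.001]]
ft_force: [0.3, -0.5, -0.9]
grip_width: 0.996
```

send_rows(
  targets=[
    [[-0.5, 0, 0, 0, 0, 0], [-1, 0, 0, 0, 0, 0], [-1.5, 0, 0, 0, 0, 0], [-2, 0, 0, 0, 0, 0], [-2.5, 0, 0, 0, 0, 0], [-2.5, 0, 0, 0, 0, 0], [-1, 0, 0, 0, 0, 0], [0, 0, 0, 0, 0, 0]],
  ],
)

```text
time_s: 7.5
tool_pos: [0.5789, -0.0459, 0.2323]
orientation: [[0.006, -0.959, 0.284], [-0.001, 0.284, 0.959], [-1.0, -0.006, 0.001]]
ft_force: [-0.8, -0.2, 0.3]
grip_width: 0.998
```

```bash
python3 -c "
from h import *
go(.6285,.191,.22)"
```

```text
shift cm [ 1.25  1.97 24.12] pos [ 0.5789 -0.0459  0.2323] ft [-0.8 -0.2  0.3] w 0.998 t 7.5 x [ 0.006 -0.001 -1.   ] z [0.284 0.959 0.001]
level deg [0.   0.07 0.36]
```

send_rows(
  targets=[
    [[0, 0.2, 2, 0, 0, 0.3], [0, 0.3, 3.5, 0, 0, 0], [0, 0.3, 3.5, 0, 0, 0], [0, 0.3, 3.5, 0, 0, 0], [0, 0.3, 3.5, 0, 0, 0], [0, 0.3, 3.5, 0, 0, 0], [0, 0.2, 3, 0, 0, 0], [0, 0, 1.5, 0, 0, 0]],
  ],
)

```text
time_s: 8.17
tool_pos: [0.6299, 0.1961, 0.2329]
orientation: [[0.002, -0.957, 0.291], [-0.001, 0.291, 0.957], [-1.0, -0.002, -0.0]]
ft_force: [-0.1, -0.6, 0.1]
grip_width: 1.001
```

send_rows(
  targets=[
    [[0, 0, 0, 0, 0, 0], [0, 0, 0, 0, 0, 0]],
  ],
)

```text
time_s: 8.33
tool_pos: [0.6295, 0.1992, 0.2314]
orientation: [[-0.0, -0.958, 0.287], [-0.001, 0.287, 0.958], [-1.0, -0.0, -0.001]]
ft_force: [-0.4, -0.9, -0.9]
grip_width: 1.0
```

```bash
python3 - <<'E'
from h import *
go(.629,.193,.16)
d=read_camera('scene')[1];P=cloud('scene',d).reshape(-1,3);d2=read_camera('top')[1];P2=cloud('top',d2).reshape(-1,3)
for p,b in((P,(.578,-.0436)),(P2,(.5769,-.0494))):
    r=np.hypot(p[:,0]-b[0],p[:,1]-b[1])
    for z,R in((.09,.0425),(.129,.0325)):
        Q=p[(r<R+.012)&(abs(p[:,2]-z)<.006)];Q=Q[np.hypot(Q[:,0]-b[0],Q[:,1]-b[1])>R-.012];print(z,len(Q),circ(Q,R)[:2].round(4),Q[:,2].mean().round(4))
E
```

```text
shift cm [ 7.14 -0.13 -0.6 ] pos [0.6295 0.1992 0.2314] ft [-0.4 -0.9 -0.9] w 1.0 t 8.33 x [-0.    -0.001 -1.   ] z [ 0.287  0.958 -0.001]
level deg [ 0.   -0.04  0.01]
0.09 209 [ 0.5757 -0.0452] 0.0892
0.129 182 [ 0.5794 -0.0427] 0.1277
0.09 286 [ 0.5766 -0.0495] 0.0884
0.129 207 [ 0.5779 -0.0482] 0.1271
```

send_rows(
  targets=[
    [[1.5, -0.1, -0.6, 0, 0, 0], [2, 0, 0, 0, 0, 0], [2, 0, 0, 0, 0, 0], [1.5, 0, 0, 0, 0, 0], [0.5, 0, 0, 0, 0, 0], [0, 0, 0, 0, 0, 0]],
  ],
)

```text
time_s: 8.93
tool_pos: [0.6292, 0.1827, 0.1565]
orientation: [[0.004, -0.955, 0.298], [-0.001, 0.298, 0.955], [-1.0, -0.004, -0.0]]
ft_force: [-0.3, 0.4, -0.6]
grip_width: 1.0
```

```bash
python3 - <<'E'
from h import *
go(.629,.193,.105)
E
```

```text
shift cm [5.14 0.35 0.98] pos [0.6292 0.1827 0.1565] ft [-0.3  0.4 -0.6] w 1.0 t 8.93 x [ 0.004 -0.001 -1.   ] z [ 0.298  0.955 -0.   ]
level deg [-0.   -0.02  0.22]
```

send_rows(
  targets=[
    [[0, 0.3, 1, 0, 0, 0.2], [0, 0, 0, 0, 0, 0], [0, 0, 0, 0, 0, 0]],
  ],
)

```text
time_s: 9.18
tool_pos: [0.6301, 0.1924, 0.159]
orientation: [[0.003, -0.954, 0.3], [-0.0, 0.3, 0.954], [-1.0, -0.003, 0.001]]
ft_force: [-0.1, -0.2, 0.1]
grip_width: 1.001
```

```bash
python3 - <<'E'
from h import *
go(.629,.193,.105)
E
```

```text
shift cm [5.4  0.14 0.02] pos [0.6301 0.1924 0.159 ] ft [-0.1 -0.2  0.1] w 1.001 t 9.18 x [ 0.003 -0.    -1.   ] z [0.3   0.954 0.001]
level deg [-0.    0.04  0.14]
```

send_rows(
  targets=[
    [[0.8, 0.1, 0, 0, 0, 0.1], [0.9, 0, 0, 0, 0, 0], [0.9, 0, 0, 0, 0, 0], [0.9, 0, 0, 0, 0, 0], [0.9, 0, 0, 0, 0, 0], [0.7, 0, 0, 0, 0, 0], [0.2, 0, 0, 0, 0, 0], [0, 0, 0, 0, 0, 0]],
  ],
)

```text
time_s: 9.85
tool_pos: [0.6292, 0.1931, 0.1009]
orientation: [[0.002, -0.954, 0.299], [0.001, 0.299, 0.954], [-1.0, -0.001, 0.001]]
ft_force: [0.2, 0.9, 0.1]
grip_width: 0.998
```

```bash
python3 - <<'E'
from h import *
go(.629,.193,.105)
E
```

```text
shift cm [-0.41  0.01 -0.02] pos [0.6292 0.1931 0.1009] ft [0.2 0.9 0.1] w 0.998 t 9.85 x [ 0.002  0.001 -1.   ] z [0.299 0.954 0.001]
level deg [-0.    0.06  0.08]
```

send_rows(
  targets=[
    [[-0.4, 0, 0, 0, 0, 0], [0, 0, 0, 0, 0, 0], [0, 0, 0, 0, 0, 0]],
  ],
)

```text
time_s: 10.1
tool_pos: [0.6294, 0.1931, 0.1056]
orientation: [[0.002, -0.954, 0.299], [0.001, 0.299, 0.954], [-1.0, -0.002, 0.001]]
ft_force: [-0.1, -0.3, 0.5]
grip_width: 1.0
```

send_rows(
  targets=[
    [[0, 0, 0, 0, 0, 0], [0, 0, 0, 0, 0, 0], [0, 0, 0, 0, 0, 0], [0, 0, 0, 0, 0, 0], [0, 0, 0, 0, 0, 0], [0, 0, 0, 0, 0, 0], [0, 0, 0, 0, 0, 0], [0, 0, 0, 0, 0, 0]],
  ],
  fingers=-1,
)

```text
time_s: 10.77
tool_pos: [0.63, 0.1931, 0.1072]
orientation: [[0.005, -0.954, 0.299], [0.001, 0.299, 0.954], [-1.0, -0.004, 0.002]]
ft_force: [0.3, -0.7, 0.3]
grip_width: 0.535
```

send_rows(
  targets=[
    [[-0.5, 0, 0, 0, 0, 0], [-1.5, 0, 0, 0, 0, 0], [-2.5, 0, 0, 0, 0, 0], [-3.5, 0, 0, 0, 0, 0], [-3.5, 0, 0, 0, 0, 0], [-2, 0, 0, 0, 0, 0], [-1, 0, 0, 0, 0, 0], [0, 0, 0, 0, 0, 0]],
  ],
)

```text
time_s: 11.43
tool_pos: [0.628, 0.193, 0.2584]
orientation: [[-0.001, -0.954, 0.299], [0.0, 0.299, 0.954], [-1.0, 0.001, 0.0]]
ft_force: [-0.4, -0.4, -1.2]
grip_width: 0.538
```

```bash
python3 - <<'E'
from h import *
go(.5797,-.0457,.26)
s=sense();g=np.array(s["tool_pos"])
for n in('scene','top'):
    p,d=read_camera(n); cv2.imwrite(f'pics/{n}4.png',p[...,::-1])
    P=cloud(n,d).reshape(-1,3);r=np.hypot(*(P[:,:2]-g[:2]).T)
    Q=P[(r>.015)&(r<.032)&(abs(P[:,2]-g[2]-.015)<.006)]
    print(n,len(Q),(circ(Q,.023)[:2]-g[:2]).round(4) if len(Q)>5 else '')
E
```

```text
shift cm [ -0.17  -2.54 -24.22] pos [0.628  0.193  0.2584] ft [-0.4 -0.4 -1.2] w 0.538 t 11.43 x [-0.001  0.    -1.   ] z [0.299 0.954 0.   ]
level deg [ 0.    0.   -0.06]
scene 106 [-0.0008  0.0009]
top 0
```

send_rows(
  targets=[
    [[-0.5, -0.15, -1.5, 0, 0, 0], [-0.5, -0.3, -3, 0, 0, 0], [0, -0.35, -3.5, 0, 0, 0], [0, -0.35, -3.5, 0, 0, 0], [0, -0.35, -3.5, 0, 0, 0], [0, -0.3, -3, 0, 0, 0], [0, -0.2, -2, 0, 0, 0], [0, -0.1, -1.2, 0, 0, 0]],
  ],
)

```text
time_s: 12.2
tool_pos: [0.5765, -0.0268, 0.2556]
orientation: [[-0.025, -0.955, 0.295], [0.0, 0.295, 0.955], [-1.0, 0.024, -0.007]]
ft_force: [-0.0, 0.3, -1.3]
grip_width: 0.538
```

send_rows(
  targets=[
    [[0, 0, 0, 0, 0, 0], [0, 0, 0, 0, 0, 0]],
  ],
)

```text
time_s: 12.37
tool_pos: [0.5747, -0.0305, 0.2538]
orientation: [[-0.028, -0.954, 0.3], [0.001, 0.3, 0.954], [-1.0, 0.027, -0.008]]
ft_force: [-0.6, 0.6, -1.2]
grip_width: 0.538
```

```bash
python3 - <<'E'
from h import *
go(.5797,-.0455,.25)
E
```

```text
shift cm [ 0.37 -0.94 -1.28] pos [ 0.5747 -0.0305  0.2538] ft [-0.6  0.6 -1.2] w 0.538 t 12.37 x [-0.028  0.001 -1.   ] z [ 0.3    0.954 -0.008]
level deg [-0.   -0.44 -1.57]
```

send_rows(
  targets=[
    [[0, -0.9, -1.3, 0, -0.4, -1.6], [0, 0, 0, 0, 0, 0], [0, 0, 0, 0, 0, 0]],
  ],
)

```text
time_s: 12.62
tool_pos: [0.5789, -0.0441, 0.2521]
orientation: [[-0.002, -0.954, 0.299], [0.001, 0.299, 0.954], [-1.0, 0.003, 0.0]]
ft_force: [-0.3, 0.6, -0.4]
grip_width: 0.537
```

```bash
python3 - <<'E'
from h import *
go(.5797,-.0455,.25)
s=sense();g=np.array(s["tool_pos"])
for n in('scene','top'):
    p,d=read_camera(n); cv2.imwrite(f'pics/{n}5.png',p[...,::-1])
    P=cloud(n,d).reshape(-1,3);r=np.hypot(*(P[:,:2]-g[:2]).T)
    for nm,z,R in(('nar',g[2]+.015,.023),('med',.129,.0325)):
        Q=P[(r>R-.012)&(r<R+.012)&(abs(P[:,2]-z)<.006)]
        print(n,nm,len(Q),(circ(Q,R)[:2]-g[:2]).round(4) if len(Q)>5 else '')
cv2.imwrite('pics/c5.png',cv2.resize(cv2.imread('pics/scene5.png')[130:310,220:400],(540,540)))
E
```

```text
shift cm [ 0.21 -0.12 -0.11] pos [ 0.5789 -0.0441  0.2521] ft [-0.3  0.6 -0.4] w 0.537 t 12.62 x [-0.002  0.001 -1.   ] z [0.299 0.954 0.   ]
level deg [-0.    0.   -0.15]
scene nar 83 [-0.001  -0.0001]
scene med 123 [0.0002 0.0013]
top nar 0 
top med 60 [-0.0005 -0.0042]
```

View pics/c5.png

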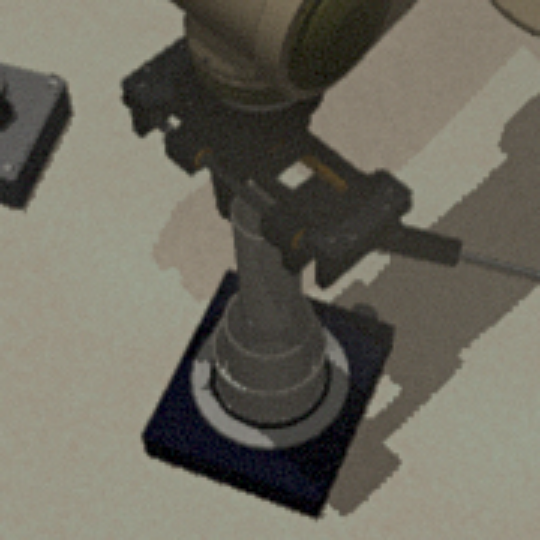

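The crop shows the narrow beaker hanging upright over the medium one, which stands inside the wide one (medium rim at ~(270,335)).

send_rows(
  targets=[
    [[0.5, -0.1, -0.1, 0, 0, -0.15], [0.5, 0, 0, 0, 0, 0], [0.5, 0, 0, 0, 0, 0], [0.5, 0, 0, 0, 0, 0], [0, 0, 0, 0, 0, 0]],
  ],
)

```text
time_s: 13.13
tool_pos: [0.5795, -0.0426, 0.2295]
orientation: [[-0.001, -0.955, 0.295], [0.0, 0.295, 0.955], [-1.0, 0.002, -0.0]]
ft_force: [-0.6, -0.3, -0.1]
grip_width: 0.534
```

```bash
python3 - <<'E'
from h import *
go(.5797,-.0452,.155)
E
```

```text
shift cm [ 7.45 -0.11 -0.24] pos [ 0.5795 -0.0426  0.2295] ft [-0.6 -0.3 -0.1] w 0.534 t 13.13 x [-0.001  0.    -1.   ] z [ 0.295  0.955 -0.   ]
level deg [ 0.   -0.   -0.09]
```

send_rows(
  targets=[
    [[0, -0.1, -0.25, 0, 0, -0.1], [0, 0, 0, 0, 0, 0], [0.5, 0, 0, 0, 0, 0], [0.6, 0, 0, 0, 0, 0], [0, 0, 0, 0, 0, 0]],
  ],
)

```text
time_s: 13.55
tool_pos: [0.5798, -0.0455, 0.2173]
orientation: [[0.0, -0.955, 0.295], [-0.0, 0.295, 0.955], [-1.0, -0.0, -0.0]]
ft_force: [-1.0, -0.1, -1.4]
grip_width: 0.54
```

```bash
python3 - <<'E'
from h import *
go(.5797,-.0452,.155)
E
```

```text
shift cm [6.23 0.02 0.03] pos [ 0.5798 -0.0455  0.2173] ft [-1.  -0.1 -1.4] w 0.54 t 13.55 x [ 0. -0. -1.] z [ 0.295  0.955 -0.   ]
level deg [-0.   -0.    0.03]
```

send_rows(
  targets=[
    [[0.8, 0, 0, 0, 0, 0], [0.9, 0, 0, 0, 0, 0], [0.9, 0, 0, 0, 0, 0], [0.9, 0, 0, 0, 0, 0], [0.9, 0, 0, 0, 0, 0], [0.7, 0, 0, 0, 0, 0], [0.3, 0, 0, 0, 0, 0], [0, 0, 0, 0, 0, 0]],
  ],
)

```text
time_s: 14.22
tool_pos: [0.5791, -0.0454, 0.1559]
orientation: [[-0.002, -0.955, 0.295], [0.001, 0.295, 0.955], [-1.0, 0.002, -0.0]]
ft_force: [0.2, 0.4, -1.3]
grip_width: 0.536
```

```bash
python3 - <<'E'
from h import *
go(.5797,-.0452,.155)
E
```

```text
shift cm [ 0.09 -0.05  0.03] pos [ 0.5791 -0.0454  0.1559] ft [ 0.2  0.4 -1.3] w 0.536 t 14.22 x [-0.002  0.001 -1.   ] z [ 0.295  0.955 -0.   ]
level deg [ 0.   -0.   -0.12]
```

send_rows(
  targets=[
    [[0.1, 0, 0, 0, 0, -0.1], [0, 0, 0, 0, 0, 0]],
  ],
)

```text
time_s: 14.38
tool_pos: [0.5795, -0.0455, 0.1556]
orientation: [[0.001, -0.955, 0.295], [-0.0, 0.295, 0.955], [-1.0, -0.001, -0.0]]
ft_force: [0.1, 0.6, -0.6]
grip_width: 0.537
```

send_rows(
  targets=[
    [[0.1, 0, 0, 0, 0, 0], [0, 0, 0, 0, 0, 0]],
  ],
)

```text
time_s: 14.55
tool_pos: [0.58, -0.0457, 0.1555]
orientation: [[0.003, -0.955, 0.295], [-0.001, 0.295, 0.955], [-1.0, -0.003, -0.0]]
ft_force: [-0.6, 0.6, -2.0]
grip_width: 0.538
```

send_rows(
  targets=[
    [[0.15, 0, 0, 0, 0, 0.15], [0.1, 0, 0, 0, 0, 0], [0, 0, 0, 0, 0, 0]],
  ],
)

```text
time_s: 14.8
tool_pos: [0.5811, -0.0459, 0.1556]
orientation: [[0.005, -0.955, 0.295], [-0.001, 0.295, 0.955], [-1.0, -0.005, 0.0]]
ft_force: [0.7, 0.6, -2.1]
grip_width: 0.539
```

send_rows(
  targets=[
    [[0.15, 0, 0, 0, 0, 0.1]],
  ],
)

```text
time_s: 14.88
tool_pos: [0.5816, -0.0461, 0.1551]
orientation: [[0.005, -0.955, 0.295], [-0.002, 0.295, 0.955], [-1.0, -0.006, 0.0]]
ft_force: [-1.2, -0.0, 15.1]
grip_width: 0.538
```

send_rows(
  targets=[
    [[0.1, 0, 0, 0, 0, 0]],
  ],
)

```text
time_s: 14.97
tool_pos: [0.5821, -0.0462, 0.1552]
orientation: [[0.007, -0.955, 0.295], [-0.002, 0.295, 0.955], [-1.0, -0.008, 0.0]]
ft_force: [-3.0, 1.5, 10.6]
grip_width: 0.534
```

send_rows(
  targets=[
    [[0, 0.1, 0, 0, 0.1, 0.3], [0, 0, 0, 0, 0, 0]],
  ],
)

```text
time_s: 15.13
tool_pos: [0.5813, -0.0459, 0.1554]
orientation: [[0.002, -0.955, 0.295], [-0.002, 0.295, 0.955], [-1.0, -0.003, -0.002]]
ft_force: [-0.2, 0.6, -1.2]
grip_width: 0.535
```

send_rows(
  targets=[
    [[0, 0, 0, 0, 0, 0], [0, 0, 0, 0, 0, 0], [0, 0, 0, 0, 0, 0], [0, 0, 0, 0, 0, 0], [0, 0, 0, 0, 0, 0], [0, 0, 0, 0, 0, 0]],
  ],
  fingers=1,
)

```text
time_s: 15.63
tool_pos: [0.581, -0.0459, 0.1544]
orientation: [[0.001, -0.955, 0.295], [-0.002, 0.295, 0.955], [-1.0, -0.001, -0.002]]
ft_force: [0.2, -0.4, -1.1]
grip_width: 0.969
```

send_rows(
  targets=[
    [[-0.5, 0, 0, 0, 0, 0], [-1, 0, 0, 0, 0, 0], [-1.5, 0, 0, 0, 0, 0], [-2, 0, 0, 0, 0, 0], [-2.5, 0, 0, 0, 0, 0], [-1, 0, 0, 0, 0, 0], [0, 0, 0, 0, 0, 0]],
  ],
)

```text
time_s: 16.22
tool_pos: [0.5807, -0.0457, 0.2471]
orientation: [[0.001, -0.955, 0.295], [-0.002, 0.295, 0.955], [-1.0, -0.002, -0.002]]
ft_force: [-0.4, 0.3, -0.1]
grip_width: 1.004
```

```bash
python3 - <<'E'
from h import *
go(.464,-.386,.24)
E
```

```text
shift cm [  0.77   1.11 -35.96] pos [ 0.5807 -0.0457  0.2471] ft [-0.4  0.3 -0.1] w 1.004 t 16.22 x [ 0.001 -0.002 -1.   ] z [ 0.295  0.955 -0.002]
level deg [-0.   -0.09  0.1 ]
```

send_rows(
  targets=[
    [[-0.3, 0.1, -2, 0, 0, 0], [0, 0.1, -4, 0, 0, 0], [0, 0.1, -4, 0, 0, 0], [0, 0.1, -4, 0, 0, 0], [0, 0.1, -4, 0, 0, 0], [0, 0.1, -4, 0, 0, 0], [0, 0.1, -4, 0, 0, 0], [0, 0.1, -3.5, 0, 0, 0]],
  ],
  fingers=-1,
)

```text
time_s: 16.88
tool_pos: [0.484, -0.3298, 0.2517]
orientation: [[0.004, -0.959, 0.284], [-0.001, 0.284, 0.959], [-1.0, -0.005, 0.0]]
ft_force: [0.1, -0.0, 1.1]
grip_width: 0.419
```

send_rows(
  targets=[
    [[0, 0.1, -2.5, 0, 0, 0], [0, 0, -1, 0, 0, 0], [0, 0, 0, 0, 0, 0], [0, 0, 0, 0, 0, 0]],
  ],
)

```text
time_s: 17.22
tool_pos: [0.4692, -0.3697, 0.2502]
orientation: [[0.003, -0.957, 0.291], [-0.0, 0.291, 0.957], [-1.0, -0.003, 0.001]]
ft_force: [0.2, 1.0, -0.6]
grip_width: 0.118
```

```bash
python3 - <<'E'
from h import *
go(.4645,-.387,.115)
for n in('scene','top'):
    p,d=read_camera(n); cv2.imwrite(f'pics/{n}6.png',p[...,::-1]);P=cloud(n,d).reshape(-1,3);g=(.579,-.046)
    r=np.hypot(*(P[:,:2]-g).T)
    for z,R in((.09,.0425),(.129,.0325),(.168,.023)):
        Q=P[(r>R-.012)&(r<R+.012)&(abs(P[:,2]-z)<.006)]
        print(n,z,len(Q),circ(Q,R)[:2].round(4),Q[:,2].max().round(4))
a=cv2.imread('pics/scene6.png')[180:320,240:380];b=cv2.imread('pics/top6.png')[170:310,245:385]
cv2.imwrite('pics/c6.png',np.hstack([cv2.resize(i,(400,400)) for i in(a,b)]))
E
```

```text
shift cm [13.52 -0.02 -1.8 ] pos [ 0.4692 -0.3697  0.2502] ft [ 0.2  1.  -0.6] w 0.118 t 17.22 x [ 0.003 -0.    -1.   ] z [0.291 0.957 0.001]
level deg [-0.    0.03  0.15]
scene 0.09 215 [ 0.5761 -0.0453] 0.096
scene 0.129 183 [ 0.5778 -0.0438] 0.1347
scene 0.168 137 [ 0.5805 -0.0439] 0.1716
top 0.09 270 [ 0.5769 -0.0493] 0.0918
top 0.129 227 [ 0.5777 -0.048 ] 0.1347
top 0.168 159 [ 0.579  -0.0493] 0.1697
```

View pics/c6.png

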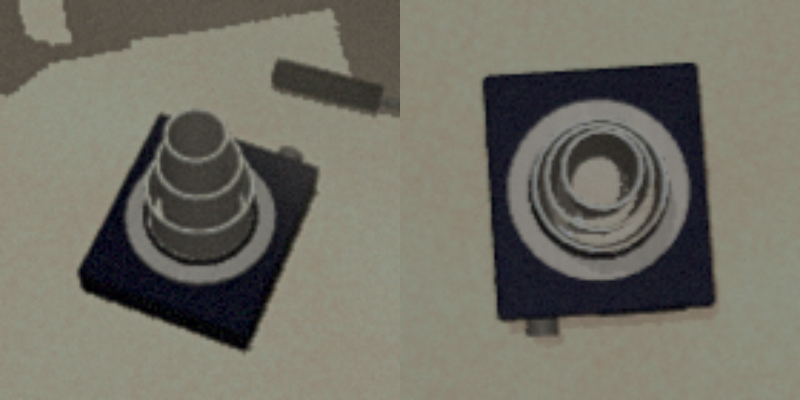

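Both views show three concentric, upright rims on the stirrer, at the expected heights of 90/129/168 mm. Next is the plunger.

send_rows(
  targets=[
    [[1.5, 0, -1.8, 0, 0, 0.1], [3, 0, 0, 0, 0, 0], [3, 0, 0, 0, 0, 0], [2.5, 0, 0, 0, 0, 0], [1.5, 0, 0, 0, 0, 0], [0.5, 0, 0, 0, 0, 0], [0, 0, 0, 0, 0, 0]],
  ],
)

```text
time_s: 17.9
tool_pos: [0.4713, -0.3769, 0.129]
orientation: [[0.006, -0.961, 0.276], [-0.003, 0.276, 0.961], [-1.0, -0.006, -0.001]]
ft_force: [0.1, 0.0, 0.4]
grip_width: 0.009
```

```bash
python3 - <<'E'
from h import *
go(.4645,-.387,.108)
for n in('scene','top'):
    p,d=read_camera(n); cv2.imwrite(f'pics/{n}7.png',p[...,::-1]);np.save(f'pics/{n}7.npy',d)
a=cv2.imread('pics/scene7.png')[110:230,160:280];b=cv2.imread('pics/top7.png')[230:380,420:570]
cv2.imwrite('pics/c7.png',np.hstack([cv2.resize(i,(400,400),interpolation=cv2.INTER_CUBIC) for i in(a,b)]))
E
```

```text
shift cm [ 2.1   0.39 -1.16] pos [ 0.4713 -0.3769  0.129 ] ft [0.1 0.  0.4] w 0.009 t 17.9 x [ 0.006 -0.003 -1.   ] z [ 0.276  0.961 -0.001]
level deg [-0.   -0.08  0.36]
```

View pics/c7.png

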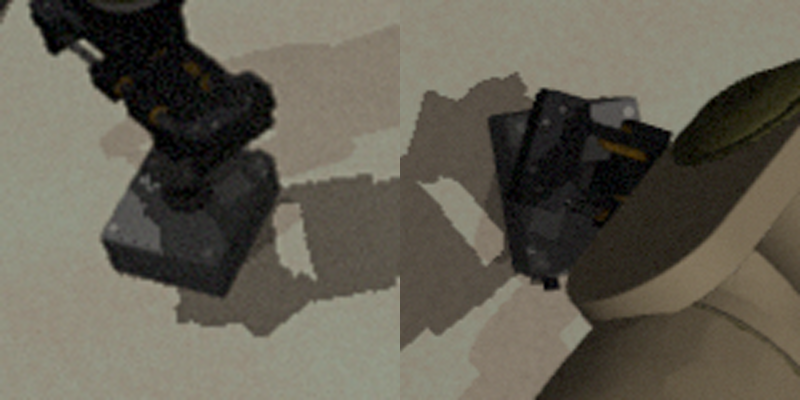

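The left crop shows the gripper over the cap (~(185,185)). I'll centre it and descend to just above the cap.

send_rows(
  targets=[
    [[0, 0.4, -1.15, 0, -0.1, 0.35], [0, 0, 0, 0, 0, 0], [0.8, 0, 0, 0, 0, 0], [0.8, 0, 0, 0, 0, 0], [0, 0, 0, 0, 0, 0]],
  ],
)

```text
time_s: 18.42
tool_pos: [0.4653, -0.3901, 0.1181]
orientation: [[0.007, -0.961, 0.276], [-0.008, 0.276, 0.961], [-1.0, -0.009, -0.006]]
ft_force: [-1.5, 0.0, -0.5]
grip_width: 0.003
```

```bash
python3 - <<'E'
from h import *
go(.4645,-.387,.104)
E
```

```text
shift cm [1.41 0.17 0.29] pos [ 0.4653 -0.3901  0.1181] ft [-1.5  0.  -0.5] w 0.003 t 18.42 x [ 0.007 -0.008 -1.   ] z [ 0.276  0.961 -0.006]
level deg [ 0.   -0.34  0.5 ]
```

send_rows(
  targets=[
    [[0.4, 0.15, 0.3, 0, -0.35, 0.5], [0.4, 0, 0, 0, 0, 0], [0.3, 0, 0, 0, 0, 0], [0, 0, 0, 0, 0, 0]],
  ],
)

```text
time_s: 18.75
tool_pos: [0.4645, -0.3862, 0.1053]
orientation: [[-0.001, -0.961, 0.276], [0.002, 0.276, 0.961], [-1.0, 0.002, 0.002]]
ft_force: [0.5, -0.9, -0.3]
grip_width: 0.008
```

send_rows(
  targets=[
    [[0.2, 0, 0, 0, 0, 0], [0, 0, 0, 0, 0, 0]],
  ],
)

```text
time_s: 18.92
tool_pos: [0.4647, -0.3863, 0.1033]
orientation: [[-0.001, -0.961, 0.276], [0.001, 0.276, 0.961], [-1.0, 0.001, 0.001]]
ft_force: [-0.6, 1.3, 2.1]
grip_width: 0.005
```

send_rows(
  targets=[
    [[0.2, 0, 0, 0, 0, 0], [0, 0, 0, 0, 0, 0]],
  ],
)

```text
time_s: 19.08
tool_pos: [0.4648, -0.3864, 0.1017]
orientation: [[-0.001, -0.961, 0.276], [0.001, 0.276, 0.961], [-1.0, 0.001, 0.001]]
ft_force: [0.2, 1.7, 2.5]
grip_width: 0.004
```

```bash
python3 - <<'E'
from h import *
go(.4645,-.387,.092)
E
```

```text
shift cm [ 0.97  0.01 -0.07] pos [ 0.4648 -0.3864  0.1017] ft [0.2 1.7 2.5] w 0.004 t 19.08 x [-0.001  0.001 -1.   ] z [0.276 0.961 0.001]
level deg [ 0.    0.04 -0.06]
```

send_rows(
  targets=[
    [[0.3, 0, 0, 0, 0, 0], [0.3, 0, 0, 0, 0, 0], [0.1, 0, 0, 0, 0, 0], [0, 0, 0, 0, 0, 0]],
  ],
)

```text
time_s: 19.42
tool_pos: [0.4649, -0.3865, 0.0952]
orientation: [[-0.0, -0.961, 0.276], [0.0, 0.276, 0.961], [-1.0, 0.0, 0.0]]
ft_force: [-0.9, 1.3, 4.9]
grip_width: 0.002
```

send_rows(
  targets=[
    [[0, 0, 0, 0, 0, 0], [0, 0, 0, 0, 0, 0]],
  ],
)

```text
time_s: 19.58
tool_pos: [0.4649, -0.3865, 0.0954]
orientation: [[-0.0, -0.961, 0.276], [0.0, 0.276, 0.961], [-1.0, 0.0, 0.0]]
ft_force: [-1.7, 0.5, 5.4]
grip_width: 0.009
```

```bash
python3 - <<'E'
from h import *
go(.4645,-.387,.092)
E
```

```text
shift cm [ 0.34  0.02 -0.06] pos [ 0.4649 -0.3865  0.0954] ft [-1.7  0.5  5.4] w 0.009 t 19.58 x [-0.  0. -1.] z [0.276 0.961 0.   ]
level deg [ 0.    0.   -0.01]
```

send_rows(
  targets=[
    [[0.2, 0, 0, 0, 0, 0], [0.15, 0, 0, 0, 0, 0], [0, 0, 0, 0, 0, 0]],
  ],
)

```text
time_s: 19.83
tool_pos: [0.4649, -0.3865, 0.0924]
orientation: [[-0.0, -0.961, 0.276], [-0.0, 0.276, 0.961], [-1.0, 0.0, -0.0]]
ft_force: [-1.2, 1.3, 5.9]
grip_width: 0.006
```

send_rows(
  targets=[
    [[0, 0, 0, 0, 0, 0], [0, 0, 0, 0, 0, 0]],
  ],
)

```text
time_s: 20.0
tool_pos: [0.4649, -0.3865, 0.0928]
orientation: [[-0.0, -0.961, 0.276], [-0.0, 0.276, 0.961], [-1.0, 0.0, -0.0]]
ft_force: [-1.8, 1.1, 5.1]
grip_width: 0.002
```

```bash
python3 - <<'E'
from h import *
go(.4645,-.387,.092)
f=[]
for i in range(8): p,d=read_camera('scene');f.append(sense()["ft_force"][2])
print("fz",np.mean(f),np.std(f)); s=sense();print(s["tool_pos"])
cv2.imwrite('pics/scene8.png',p[...,::-1])
a=cv2.imread('pics/scene8.png')[140:200,180:250];b=cv2.imread('pics/scene0.png')[140:200,180:250]
c=np.hstack([cv2.resize(i,(400,343),interpolation=cv2.INTER_CUBIC) for i in(b,a)]);cv2.imwrite('pics/c8.png',cv2.convertScaleAbs(c,alpha=1.8))
E
```

```text
shift cm [ 0.08  0.03 -0.06] pos [ 0.4649 -0.3865  0.0928] ft [-1.8  1.1  5.1] w 0.002 t 20.0 x [-0. -0. -1.] z [ 0.276  0.961 -0.   ]
level deg [ 0.   -0.01 -0.  ]
fz 5.954235092535539 0.6369518683684926
[ 0.46491067 -0.38651596  0.09282887]
```

View pics/c8.png

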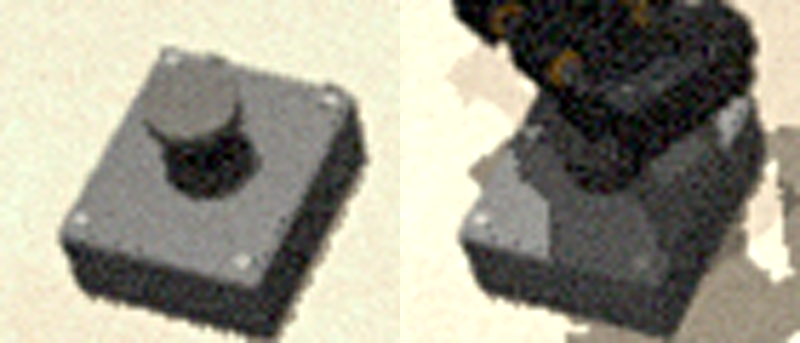

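The right crop shows the cap lowered under the fingertips (~(605,150)); the stem is hidden in shadow, so I'll use depth and force as well. It needs about 0.8 mm more.

send_rows(
  targets=[
    [[0.08, 0, 0, 0, 0, 0], [0, 0, 0, 0, 0, 0], [0, 0, 0, 0, 0, 0]],
  ],
)

```text
time_s: 20.65
tool_pos: [0.4649, -0.3865, 0.0927]
orientation: [[0.0, -0.961, 0.276], [-0.0, 0.276, 0.961], [-1.0, -0.0, -0.0]]
ft_force: [-0.6, 1.0, 6.7]
grip_width: 0.002
```

```bash
python3 - <<'E'
from h import *
go(.4645,-.387,.092)
f=[];D=[];z=[]
for i in range(12): D.append(read_camera('scene')[1]);f.append(sense()["ft_force"][2]);z.append(sense()["tool_pos"][2])
print("fz",np.mean(f),"z",np.mean(z))
for nm,d in(('now',np.median(D,0)),('before',np.load('pics/scene0.npy'))):
    W=cloud('scene',d)
    P=W.reshape(-1,3);r=np.hypot(P[:,0]-.4653,P[:,1]+.385)
    print(nm,'cap',np.histogram(P[(r<.022)][:,2],bins=np.arange(.044,.112,.003)),'box',np.median(P[(r>.03)&(r<.055)&(abs(P[:,2]-.045)<.006)][:,2]))
P=cloud('scene',np.median(D,0)).reshape(-1,3);r=np.hypot(P[:,0]-.4653,P[:,1]+.385)
Q=P[(r<.021)&(P[:,2]>.065)&(P[:,2]<.084)];print(len(Q),np.c_[Q,][np.argsort(Q[:,0])[-25:]].round(4))
E
```

```text
shift cm [ 0.07  0.03 -0.06] pos [ 0.4649 -0.3865  0.0927] ft [-0.6  1.   6.7] w 0.002 t 20.65 x [ 0. -0. -1.] z [ 0.276  0.961 -0.   ]
level deg [ 0.   -0.02  0.01]
fz 6.060139864637208 z 0.09269827714427913
now cap (array([38, 12, 29,  0,  0,  0,  4,  8,  9, 12, 45,  6,  4,  8,  4,  9,  7,
        3,  6,  3,  4,  1]), array([0.044, 0.047, 0.05 , 0.053, 0.056, 0.059, 0.062, 0.065, 0.068,
       0.071, 0.074, 0.077, 0.08 , 0.083, 0.086, 0.089, 0.092, 0.095,
       0.098, 0.101, 0.104, 0.107, 0.11 ])) box 0.044629851672742124
before cap (array([24, 35, 43, 13,  3,  3,  3,  0,  0,  0,  8, 13, 13, 75, 90, 10,  0,
        0,  0,  0,  0,  0]), array([0.044, 0.047, 0.05 , 0.053, 0.056, 0.059, 0.062, 0.065, 0.068,
       0.071, 0.074, 0.077, 0.08 , 0.083, 0.086, 0.089, 0.092, 0.095,
       0.098, 0.101, 0.104, 0.107, 0.11 ])) box 0.04467919065028165
86 [[ 0.4806 -0.3747  0.0724]
 [ 0.4812 -0.3861  0.0745]
 [ 0.4815 -0.3773  0.0718]
 [ 0.4815 -0.3918  0.0756]
 [ 0.4817 -0.3796  0.0747]
 [ 0.4818 -0.3745  0.0698]
 [ 0.4819 -0.3972  0.0651]
 [ 0.482  -0.3754  0.0655]
 [ 0.4821 -0.3777  0.0683]
 [ 0.4825 -0.3943  0.0752]
 [ 0.4828 -0.388   0.0751]
 [ 0.4829 -0.3818  0.0748]
 [ 0.4831 -0.3948  0.0716]
 [ 0.4832 -0.379   0.0726]
 [ 0.4837 -0.3905  0.0747]
 [ 0.4839 -0.3879  0.0723]
 [ 0.4839 -0.3794  0.0692]
 [ 0.4842 -0.3815  0.0723]
 [ 0.4842 -0.3923  0.0662]
 [ 0.4843 -0.3861  0.0659]
 [ 0.4844 -0.3849  0.0706]
 [ 0.4845 -0.3823  0.0682]
 [ 0.4845 -0.3836  0.0755]
 [ 0.4847 -0.3881  0.0692]
 [ 0.4849 -0.3903  0.0721]]
```

send_rows(
  targets=[
    [[0.12, 0, 0, 0, 0, 0], [0, 0, 0, 0, 0, 0], [0, 0, 0, 0, 0, 0]],
  ],
)

```text
time_s: 21.5
tool_pos: [0.4649, -0.3865, 0.0922]
orientation: [[0.0, -0.961, 0.276], [-0.001, 0.276, 0.961], [-1.0, -0.0, -0.001]]
ft_force: [-2.0, 2.9, 5.4]
grip_width: 0.004
```

```bash
python3 - <<'E'
from h import *
go(.4645,-.387,.092)
f=[];D=[]
for i in range(12): p,d=read_camera('scene');D.append(d);f.append(sense()["ft_force"][2])
P=cloud('scene',np.median(D,0)).reshape(-1,3);r=np.hypot(P[:,0]-.4653,P[:,1]+.385);h=P[(r<.02)&(abs(P[:,2]-.0745)<.003)][:,2]
P0=cloud('scene',np.load('pics/scene0.npy')).reshape(-1,3);r=np.hypot(P0[:,0]-.4653,P0[:,1]+.385);h0=P0[(r<.02)&(abs(P0[:,2]-.0865)<.003)][:,2]
print("fz",np.mean(f),"cap",np.median(h),len(h),np.median(h0),len(h0),"z",sense()["tool_pos"][2])
t,d=read_camera('top')
for n,d in(('scene',d*0+np.median(D,0)),('top',d)):
    P=cloud(n,d).reshape(-1,3)
    for nm,g,z in(('bottle',(.762,.092),.12),('weight',(.706,-.3095),.049)):
        Q=P[(np.hypot(*(P[:,:2]-g).T)<.04)&(abs(P[:,2]-z)<.006)];print(n,nm,len(Q),np.median(Q,0).round(4))
    Q=P[(np.hypot(*(P[:,:2]-(.579,-.046)).T)<.03)&(abs(P[:,2]-.168)<.006)];print(n,'narrow rim',len(Q),circ(Q,.023)[:2].round(4),Q[:,2].mean().round(4))
a=t[...,::-1][100:400,100:520];b=cv2.imread('pics/top0.png')[100:400,100:520]
cv2.imwrite('pics/c9.png',np.hstack([a[:,:400],b[:,:400]]))
E
```

```text
shift cm [ 0.02  0.03 -0.06] pos [ 0.4649 -0.3865  0.0922] ft [-2.   2.9  5.4] w 0.004 t 21.5 x [ 0.    -0.001 -1.   ] z [ 0.276  0.961 -0.001]
level deg [ 0.   -0.04  0.02]
fz 6.124925405035637 cap 0.07438848742037947 49 0.0865987906372861 144 z 0.09222119420314973
scene bottle 158 [0.7629 0.0953 0.1206]
scene weight 76 [ 0.7072 -0.3065  0.05  ]
scene narrow rim 134 [ 0.5804 -0.0439] 0.1669
top bottle 185 [0.761  0.0893 0.1185]
top weight 116 [ 0.7049 -0.3127  0.0491]
top narrow rim 158 [ 0.5791 -0.0494] 0.1664
```

View pics/c9.png

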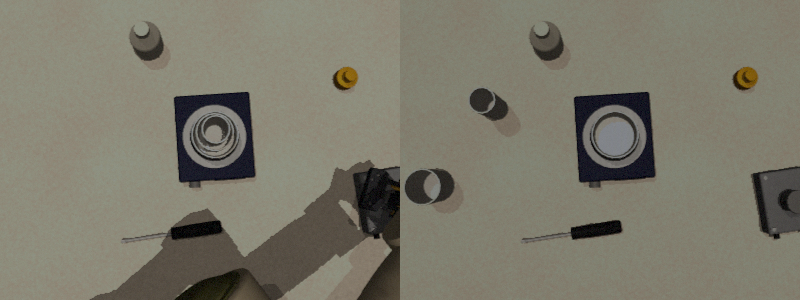

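Comparing now (left) with the start (right), the beakers are nested at (213,133). The bottle, weight and screwdriver have not moved. The cap is down 12.2 mm by depth and 11.8 mm by tool height, with 6.1 N of push, so I'm handing in.

```bash
python3 -c "
from plant import *
print(sign_off())"
```

```text
the job is handed in; nothing more can be done
None
```

The calorimeter is assembled, and the arm is holding the run plunger about half-way down. I handed the job in at about 22 s of the 72 s limit.

- **Nesting:** I stood the medium beaker inside the wide one, then the narrow beaker inside the medium, and let go of each once it had touched the floor below. In both cameras the three rims are concentric and upright, at about 90, 129 and 168 mm as expected. While I was setting the narrow beaker down, the upward contact force peaked briefly at about 15 N.
- **Plunger:** The closed fingertips are holding it about 12 mm down. The fall in cap depth gives 12.2 mm, the tool height gives 11.8 mm, and the push averages 6.1 N. I could not see the edge of the dark stem itself because the gripper and its shadow hid it.
- **Bystanders:** The bottle and weight measure within about 1 mm of where they started. I checked the screwdriver only by eye, in the before and after top views, and it looks unmoved.
- **Disagreement between cameras:** The two cameras differed by about 5–6 mm in y throughout. I worked around this with offsets measured within each camera, set against the gripped beaker's known position.

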